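# Load the air press and set its throttle valve two turns open

### The arm

A 7-joint arm with a two-finger parallel gripper is mounted at the origin on the work surface. World frame = base frame: x ahead of the robot, y to its left, z up, the work surface at z = 0. Lengths are in m, angles in rad, forces in N, time in s.
With the tool pointing down it reaches from about 0.4 to 0.925 m from the base axis. Payload 5.6 kg.
Tool frame: the origin (TCP) lies between the finger pads, 19 mm behind the fingertips; this is the grasp point; z points along the fingers, y is the line along which they close (so a half turn about z gives the same grasp; the last joint's range is limited). The gripper opens to 85 mm and grips with 20 to 120 N. Pads are 22 mm wide; open, the fingers measure 114 mm over their backs; the gripper's body (76 mm by 85 mm) begins 54 mm behind the grasp point. The pads swing forward as they close: fully open they stand 13 mm farther back than shut.
Start: joints at [-1.337, 0.468, -0.012, 1.603, 0.006, 1.071, -0.056], TCP at [0.178, 0.625, 0.25] pointing down, gripper open.
Joint ranges: [-2.53, 2.53], [-0.31, 2.02], [-1.57, 1.55], [0.28, 2.44], [-1.29, 4.43], [0.15, 1.84], [-2.92, 2.92]. Speed limits (rad/s): [2.57, 2.57, 3.14, 3.14, 3.14, 3.14, 3.14].

### API

Orientations are given as a unit quaternion [w, x, y, z].
In Python, from workcell import bot gives the robot as it stands.
- The arm moves only by the tool apply_moves, never from a script. Its argument "steps" is a list of rows, each a list of 5 numbers: the shift along the tool's x, y, z normalised to -1 to 1, where 1 is 50 mm, then the turn about the tool's z normalised to -1 to 1, where 1 is 0.08 rad, then the closure, from -1 (fully open) to 1 (shut). In form: [[x, y, z, spin, gripper], ...]. A call has 1 to 20 rows; each row shifts and turns the commanded pose from where the row before left it, along the tool's axes as they then stand; what a row does not reach is not made up. A row lasts 1/10 s, in which the tool goes at most 50 mm and 8.59 degrees, less where a joint would pass 70% of its speed; a pose out of reach is approached as far as the arm can. A call with a number of a shift or a turn outside -1 to 1 is refused whole. A call with a gripper value outside its range is refused whole. The fingers move at their own pace and stop on an object; "force" is the grip in N (left out, the last holds). Time passes only in rows, so rows that do not move let the fingers close. It gives the time, the measured TCP pose, the force, the opening and the grip force at its end, in the units of the state.
- bot.sense(): the state, without advancing time (a new reading comes with each control period).
- bot.read_camera(name): name is "scene" or "side" or "wrist"; returns (picture, depth): 480x640x3 uint8, red, green, blue; 480x640 float32, m along the optical axis (not along the pixel's ray), 0 where there is no reading.
- bot.camera_model(name): a dict with "intrinsics" (3x3 intrinsics, pixels), "cam_to_world" (4x4, takes a point from camera to world coordinates). Camera axes: x right, y down, z forward; pixel columns grow to the right and rows downward; lengths in m; the calibration is good to about 2 mm. The wrist camera is an equidistant fisheye: a pixel r from the principal point sees the ray r / f radians off the axis. A picture is of the moment at which its call begins: read the wrist's pose just before it. camera_model takes no time and is no camera call; for the wrist camera it gives the pose at the moment of the call.
- bot.sign_off(): hands the job in; it is judged then, once.
Trained networks look in the newest picture that a camera, given by its name, has taken for a name from the list of things; names that differ only in an ending like _2 or _b are one class to them, and where a whole thing is asked for, a point or a joint stands for the part that bears it (a point fixed in the world has none). Each returns a list of dicts, best first, with "p" (0 to 1); they miss things now and then, are a little off and sometimes report something else, mostly with a low value. They report only what shows in the picture. A call takes as long as a camera call.
- bot.search_frame(camera, query): "xyz" ([x, y, z] in m, in world coordinates, good to about 4 mm: the middle of the surface that is visible of it).
- bot.mark_of(camera, query): "xyz" ([x, y, z] in m, in world coordinates, good to about 4 mm: a listed point, or the origin of a listed thing).
The state is a dict: "time": time; "q": joint angles; "qvel": joint speeds; "joint_efforts": joint torques, N m; "ee_pos": TCP position; "eef_rot": TCP orientation; "ft_force": force on the tool from outside, world axes, zero at the start; "ft_torque": the same for the moment, N m; "opening": opening from 0.0 (shut) to 1.0 (fully open); "gripper_force": force on a finger pad.
Only numpy, scipy, OpenCV 4.12 (cv2) and the standard library are available. Lean on these libraries where they do the work, as an engineer would, in place of code of your own. Each camera call takes 0.05 s, during which the arm holds its last target. There are 200 camera calls.

### The job

Set the bench air press up for a trial stroke: lay the round blank flat in the round cavity of the die, without dropping it in, and let go of it. Then screw the air valve's handwheel clockwise until it is fully shut against its stop, and back it off exactly two full turns. Finish while still holding the wheel's upright handle pinched between the fingers, ready to trim the valve, and leave the other things on the bench where they are.

Things in the scene. Friction and masses are not known exactly. Their poses are not given: they have to be found in the camera images.
- round_blank: loose plain aluminium disc, 46 mm diameter, 12 mm thick, 40 to 75 g, lying flat on the bench between the press and the valve. Origin: centre of its underside, z up
- round_cavity (a point): centre of the mouth of the round cavity, 49 mm diameter, 5 mm deep, flat floor, small lead-in chamfer, in the middle of the level upper face of the round die: a fixed steel block 76 x 85 mm, 26 mm high, upper face 68 mm above the bench. A seated blank stands 7 mm proud. Axes: z up, x and y along the block's 76 and 85 mm sides
- square_cavity (a point): centre of the mouth of the square cavity, 41 x 41 mm, 5 mm deep, in the like-sized square die beside the round one (centres 80 mm apart along their x); either die may be the nearer to the robot. Not used in this job: the round blank does not fit it
- press: grey bench air press, a C-frame 0.4 m high, fixed, on the robot's right; its head and ram stay at least 0.17 m from the cavities' centres. The two dies stand in front of it (towards its +y) on a shuttle carriage 165 x 100 mm on rails. Origin: on the bench under the press, 20 mm in front of the ram
- valve (a joint): turn of the handwheel about its upright axis, rad: 0 is shut against the rigid stop, growing as it opens, counterclockwise seen from above; two turns open = 12.57. Starts 2.5 to 6.3 rad open; opens to four turns at most. Stiff (about 4 N at the handle), stays where it is left, keeps its height as it turns
- wheel_centre (a point): centre of the handwheel, on its axis, at mid-height of its rim, 165 mm above the bench: a three-spoke dark iron wheel, rim circle 110 mm diameter of 12 mm bar, hub 16 mm higher, on a brass globe valve in a bridge of steel pipe (85 mm to either side, 90 mm high) fixed to the bench on the robot's left
- handle: the wheel's upright handle: smooth black cylinder 20 mm diameter, 50 mm high, standing on the rim 55 mm from the wheel's axis; it revolves freely about its own axis, so the gripper can carry it round without turning. Origin: centre of its lower end, 10 mm above the rim's mid-height; z up along it; its yaw means nothing
- handle_mid (a point): point on the handle's axis 28 mm above its lower end, a good height for the TCP when gripping it from above
- square_blank: bystander: loose aluminium square blank 38 x 38 x 12 mm. Origin: centre of its underside
- screwdriver: bystander: screwdriver 190 mm long with black handle, lying near the robot
- wrench: bystander: steel wrench 170 mm long, lying at the left
- oil_bottle: bystander: white bottle 52 mm diameter, 130 mm tall, standing beyond the valve
- coil: bystander: pinball solenoid coil, a copper spool 42 mm diameter, 48 mm tall, standing
- bracket: bystander: bent steel flipper bracket with a plunger, 70 x 45 mm, 35 mm high

How it is judged:
By the outcome, as a careful person would: the job done as asked, in the order asked, and still so for the second after the job is handed in, while the arm keeps its last pose, push and grip.
It also fails if it takes over 72 s, if anything falls off the work surface, if the arm or the gripper's body presses on something with over 40 N, if the wrist force passes 120 N, or if a joint passes its speed limit or range.

## Working session

There is one attempt and no reset: what is moved stays moved. The work goes in short steps, Python scripts to look and compute and a tool call to move; the robot and the scene stay as the last step left them, time stands still between calls to the robot, and variables do not carry over. Pictures are saved under pics/ and viewed, at most 10 in all, crops included, and the job is handed in when it is done.

Besides the shell and the picture viewer there is one more tool, called after "Request:" in YAML: its name, and indented under it one key for each argument. apply_moves: Moves the arm, as the interface text tells. Scaled input: -1 to 1 covers 50 mm each way for a shift and 0.08 rad each way for a turn. Its arguments: {"type":"object","properties":{"steps":{"type":"array"},"force":{"type":"number"}},"required":["steps"]}

```bash
ls; mkdir -p pics
cat > h.py <<'E'
import numpy as np, cv2
from workcell import bot
np.set_printoptions(precision=4,suppress=True)
def pic(c,n):
    im,d=bot.read_camera(c); cv2.imwrite(f'pics/{n}.png',im[:,:,::-1]); return im,d
def world(c,u,v,depth):
    m=bot.camera_model(c);K=m['intrinsics'];T=m['cam_to_world']
    p=np.array([(u-K[0][2])/K[0][0]*depth,(v-K[1][2])/K[1][1]*depth,depth,1]);return (np.array(T)@p)[:3]
E
python3 - <<'E'
from h import *
s=bot.sense();print(s['time'],s['ee_pos'],s['eef_rot'],s['opening'])
for c in ['scene','side','wrist']:
    pic(c,c+'0')
    for q in ['round_blank','round_cavity','square_cavity','wheel_centre','handle_mid','handle','square_blank']:
        print(c,q,[(np.array(r['xyz']),round(r['p'],2)) for r in bot.mark_of(c,q)[:2]])
print(bot.sense()['time'])
E
```

```text
pics
0.0 [0.1776 0.6247 0.249 ] [-0.0001  0.138   0.9904 -0.0009] 1.0029290400232922
scene round_blank [(array([ 0.6036, -0.0119,  0.0032]), 0.68)]
scene round_cavity [(array([ 0.5283, -0.2428,  0.0678]), 0.6), (array([ 0.4517, -0.2545,  0.0669]), 0.4)]
scene square_cavity [(array([ 0.451 , -0.2528,  0.0653]), 0.66)]
scene wheel_centre [(array([0.5116, 0.2804, 0.1632]), 0.93)]
scene handle_mid [(array([0.4632, 0.297 , 0.2078]), 0.7)]
scene handle [(array([0.4602, 0.2952, 0.1763]), 0.59), (array([0.4616, 0.2944, 0.2054]), 0.31)]
scene square_blank [(array([0.5127, 0.2833, 0.1649]), 0.46)]
side round_blank [(array([ 0.6053, -0.0104,  0.0004]), 0.54)]
side round_cavity [(array([ 0.5294, -0.2468,  0.0701]), 0.94)]
side square_cavity [(array([ 0.4501, -0.2551,  0.0669]), 0.78)]
side wheel_centre [(array([0.5147, 0.2822, 0.1628]), 0.85)]
side handle_mid [(array([0.4621, 0.2951, 0.1998]), 0.44), (array([0.4631, 0.2954, 0.1743]), 0.42)]
side handle [(array([0.461 , 0.2946, 0.1734]), 0.62), (array([0.7213, 0.2935, 0.0025]), 0.39)]
side square_blank [(array([ 0.6838, -0.0402, -0.0034]), 0.5)]
wrist round_blank []
wrist round_cavity []
wrist square_cavity []
wrist wheel_centre []
wrist handle_mid []
wrist handle []
wrist square_blank []
1.2
```

View pics/scene0.png

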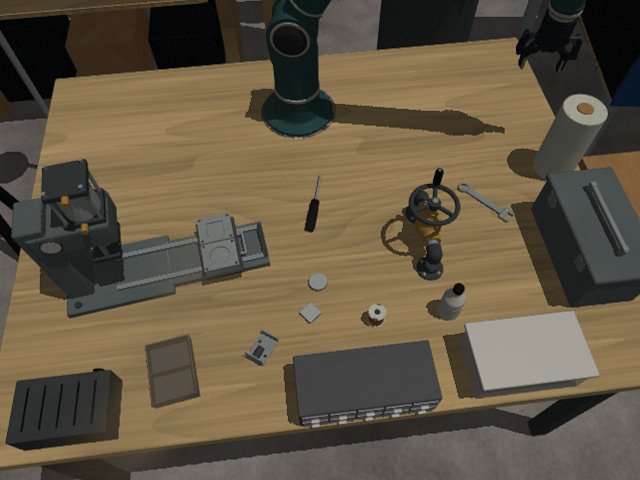

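View pics/side0.png

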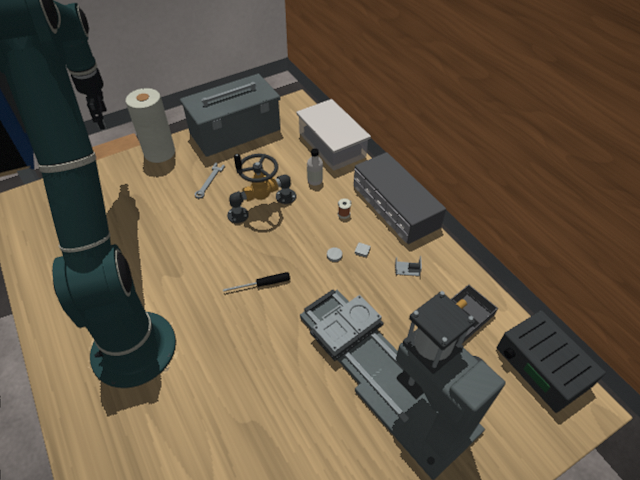

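The round die is the farther one (cavity at scene pixel (219,254), square at (214,228)). The disc is at (317,282), the square blank at (310,313), and the handle is on the robot's side of the wheel at (438,178). I'll move above the blank.

Request:
apply_moves:
  steps:
    - [-0.65, -0.55, -0.5, 0, -1]
    - [-0.65, -0.55, -0.5, 0, -1]
    - [-0.65, -0.55, 0, 0, -1]
    - [-0.65, -0.55, 0, 0, -1]
    - [-0.65, -0.55, 0, 0, -1]
    - [-0.65, -0.55, 0, 0, -1]
    - [-0.65, -0.55, 0, 0, -1]
    - [-0.65, -0.55, 0, 0, -1]
    - [-0.65, -0.55, 0, 0, -1]
    - [-0.65, -0.55, 0, 0, -1]
    - [-0.65, -0.55, 0, 0, -1]
    - [-0.65, -0.55, 0, 0, -1]
    - [-0.65, -0.55, 0, 0, -1]
    - [-0.65, -0.55, 0, 0, -1]
    - [-0.65, -0.55, 0, 0, -1]
    - [-0.65, -0.55, 0.5, 0, -1]
    - [-0.65, -0.55, 0.5, 0, -1]
    - [-0.6, -0.55, 0.5, 0, -1]
    - [0, 0, 0.4, 0, -1]
    - [0, 0, 0, 0, -1]
  force: 40

```text
time: 3.2
ee_pos: [0.601, -0.0114, 0.2019]
eef_rot: [-0.003, 0.139, 0.99, -0.001]
ft_force: [-0.3, 1.1, -1.1]
opening: 0.999
gripper_force: 0.0
```

Run:
```python
from h import *
s=bot.sense();print(s['time'],s['ee_pos'],s['eef_rot'],s['opening'],s['ft_force'])
pic('wrist','w1')
for q in ['round_blank','square_blank']:
    for c in ['wrist','scene','side']:
        print(c,q,[(np.array(r['xyz']),round(r['p'],2)) for r in bot.mark_of(c,q)[:2]])
```

```text
3.2 [ 0.601  -0.0114  0.2019] [-0.0029  0.1392  0.9903 -0.0009] 0.9987758122986006 [-0.2743  1.1368 -1.1141]
wrist round_blank [(array([ 0.6053, -0.0144,  0.0016]), 0.71)]
scene round_blank [(array([ 0.6036, -0.0119,  0.0032]), 0.68)]
side round_blank [(array([ 0.6053, -0.0104,  0.0004]), 0.54)]
wrist square_blank [(array([ 0.6822, -0.037 ,  0.0003]), 0.81), (array([ 0.4475, -0.2567,  0.0675]), 0.33)]
scene square_blank [(array([0.5127, 0.2833, 0.1649]), 0.46)]
side square_blank [(array([ 0.6838, -0.0402, -0.0034]), 0.5)]
```

View pics/w1.png

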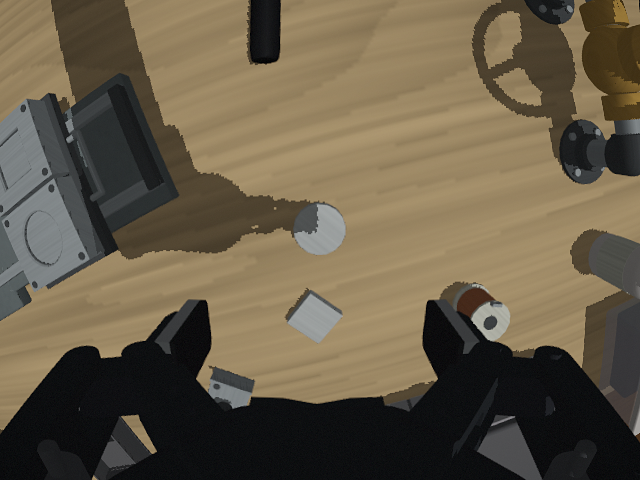

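The wrist view shows the disc at (319,229), the square blank at (314,316), and the dies at left with the round cavity at (43,237). Next I'll measure the disc's top, the cavity and the fingertips from depth in all three cameras.

```bash
cat >> h.py <<'E'
def cloud(c):
    m=bot.camera_model(c);im,d=bot.read_camera(c)
    K=np.array(m['intrinsics']);T=np.array(m['cam_to_world'])
    v,u=np.mgrid[:480,:640];x=(u-K[0,2])/K[0,0];y=(v-K[1,2])/K[1,1]
    if c=='wrist':
        r=np.hypot(x,y)+1e-9;s=np.tan(np.minimum(r,1.5))/r;x,y=x*s,y*s
    P=np.stack([x*d,y*d,d],-1)@T[:3,:3].T+T[:3,3];P[d<=0]=np.nan
    return P,im
def near(P,xy,r,z0,z1):
    return P[(np.hypot(P[...,0]-xy[0],P[...,1]-xy[1])<r)&(P[...,2]>z0)&(P[...,2]<z1)]
def circ(Q):
    (x,y),r=cv2.minEnclosingCircle(Q[:,:2].astype(np.float32));return np.array([x,y]),r
E
python3 - <<'E'
from h import *
for c in ['wrist','scene','side']:
    P,im=cloud(c)
    fl=near(P,(0.604,-0.06),.02,-.02,.02)
    Q=near(P,(0.604,-.012),.04,.008,.02)
    if len(Q): print(c,'bench z',np.median(fl[:,2]) if len(fl) else None,'disc',circ(Q),Q.mean(0),np.median(Q[:,2]),len(Q))
    D=near(P,(0.529,-.246),.035,.05,.08); 
    if len(D):
        zt=np.percentile(D[:,2],90); F=near(P,(0.529,-.246),.027,.05,zt-.003)
        print(c,'die top',zt,'cav',circ(F),F.mean(0),len(F), np.median(F[:,2]))
    if c=='wrist':
        H=P[(P[...,2]>.12)]; print('finger zmin',np.percentile(H[:,2],[0,.5,2]))
        for u in (205,430): print(P[300:320,u,2])
E
```

```text
wrist bench z -0.0001376975655170143 disc (array([ 0.603 , -0.0109]), 0.02349962666630745) [ 0.6026 -0.0111  0.0118] 0.011832912242112387 2068
wrist die top 0.06840025885202627 cav (array([ 0.529 , -0.2476]), 0.02482159249484539) [ 0.5291 -0.2474  0.0629] 1474 0.06291306053303045
finger zmin [0.12   0.1633 0.2087]
[0.2025 0.203  0.2041 0.2034 0.2033 0.2037 0.2036 0.2041 0.2045 0.2031
 0.2046 0.2052 0.2042 0.2029 0.2039 0.2044 0.2044 0.206  0.2056 0.2062]
[0.2048 0.2068 0.2057 0.2059 0.2061 0.206  0.2063 0.2067 0.2065 0.206
 0.2063 0.2061 0.2061 0.206  0.2078 0.2075 0.207  0.2069 0.208  0.2091]
scene bench z -0.0003815100531433524 disc (array([ 0.6078, -0.0091]), 0.02536904439330101) [ 0.6073 -0.0102  0.0121] 0.012112529593007793 222
scene die top 0.06928630980927264 cav (array([ 0.5295, -0.2461]), 0.026800451800227165) [ 0.5293 -0.2449  0.0626] 278 0.06279013976968262
side bench z 0.0005973262190759332 disc (array([ 0.6047, -0.009 ]), 0.03109198994934559) [ 0.6044 -0.0142  0.0124] 0.012258091604080867 157
side die top 0.07015397243628237 cav (array([ 0.5291, -0.2461]), 0.02690204791724682) [ 0.5313 -0.245   0.0636] 247 0.06376908822757654
```

Request:
apply_moves:
  steps:
    - [-0.04, 0.02, 0.6, 0, -0.4]
    - [0, 0, 0.7, 0, -0.4]
    - [0, 0, 0.7, 0, -0.4]
    - [0, 0, 0, 0, -0.4]
    - [0, 0, 0, 0, -0.4]

```text
time: 4.2
ee_pos: [0.605, -0.0098, 0.1054]
eef_rot: [-0.0, 0.138, 0.99, -0.0]
ft_force: [0.4, 0.4, 0.1]
opening: 0.705
gripper_force: 0.0
```

Run:
```python
from h import *
s=bot.sense();print(s['time'],s['ee_pos'],s['eef_rot'],s['opening'],s['ft_force'])
P,im=cloud('wrist')
cv2.imwrite('pics/w2.png',im[:,:,::-1])
Q=near(P,(0.604,-.012),.04,.008,.02); print(circ(Q),Q.mean(0))
H=near(P,s['ee_pos'][:2],.07,.04,.14);print(H[:,2].min(),np.percentile(H[:,2],[1,5,10]))
for r in range(260,400,10): print(r,P[r,[180,190,200,210,220,230,240,250,260]][:,2])
```

```text
4.2 [ 0.605  -0.0098  0.1054] [-0.0002  0.138   0.9904 -0.0002] 0.7054230868147401 [0.3628 0.3889 0.1161]
(array([ 0.6028, -0.0115]), 0.02336226776242256) [ 0.6022 -0.0111  0.0118]
0.09088976805677795 [0.0932 0.0974 0.1011]
260 [-0.     -0.0007  0.0019  0.001   0.0001 -0.0004 -0.0014 -0.0006  0.0006]
270 [ 0.0004  0.0005  0.0003 -0.0008  0.0006 -0.0008  0.0007 -0.0002  0.0001]
280 [-0.0017  0.0004  0.0001  0.0006 -0.0022 -0.0004 -0.      0.0004 -0.0009]
290 [-0.0001 -0.0008  0.0005  0.0004 -0.0014  0.0004 -0.0002  0.0003  0.0016]
300 [-0.0001  0.     -0.0007  0.0005  0.1043  0.1057  0.0972 -0.0008  0.0002]
310 [-0.0009 -0.001   0.0003  0.1045  0.1134  0.1121  0.097   0.     -0.0001]
320 [-0.0008  0.0004  0.1125  0.122   0.1201  0.1156  0.0988  0.0004 -0.0007]
330 [ 0.0011  0.1212  0.122   0.1272  0.1266  0.1166  0.1031 -0.0007 -0.0006]
340 [0.1365 0.1386 0.136  0.137  0.1288 0.1177 0.1045 0.0007 0.0005]
350 [ 0.1435  0.1427  0.1422  0.1412  0.1296  0.1203  0.1036 -0.0007  0.    ]
360 [ 0.1477  0.1476  0.1475  0.1535  0.1546  0.1206 -0.0003 -0.0003 -0.0008]
370 [ 0.1597  0.1593  0.1592  0.1587  0.1586  0.1242  0.0003  0.0006 -0.    ]
380 [ 0.1639  0.1635  0.1621  0.1631  0.1628  0.1619  0.0007 -0.0004  0.0001]
390 [ 0.1668  0.167   0.1667  0.1674  0.1663  0.166  -0.0001     nan  0.0005]
```

View pics/w2.png

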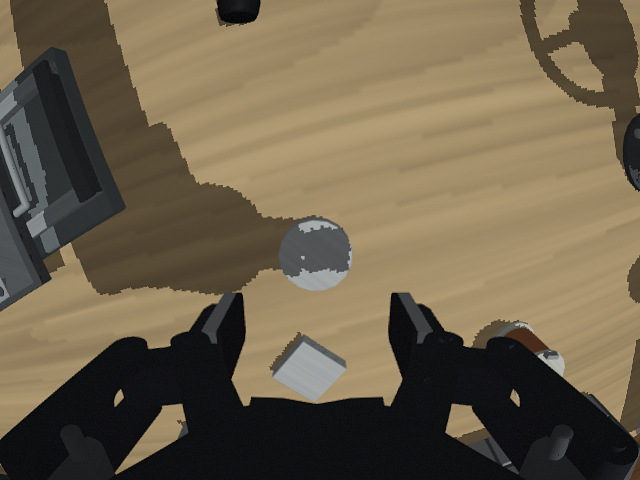

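The disc is at (315,253) between the open fingertips, with the left finger at (230,300) and the right at (405,300). Now I'll descend.

Request:
apply_moves:
  steps:
    - [0.03, -0.04, 0.5, 0, -0.4]
    - [0, 0, 0.5, 0, -0.4]
    - [0, 0, 0.3, 0, -0.4]
    - [0, 0, 0, 0, -0.4]
    - [0, 0, 0, 0, -0.4]
    - [0, 0, 0, 0, -0.4]

```text
time: 4.85
ee_pos: [0.6042, -0.0113, 0.0416]
eef_rot: [0.001, 0.138, 0.99, 0.0]
ft_force: [-0.3, 0.5, 0.2]
opening: 0.7
gripper_force: 0.0
```

Request:
apply_moves:
  steps:
    - [0.02, 0, 0.2, 0, -0.4]
    - [0, 0, 0.16, 0, -0.4]
    - [0, 0, 0, 0, -0.4]
    - [0, 0, 0, 0, -0.4]
    - [0, 0, 0, 0, -0.4]

```text
time: 5.35
ee_pos: [0.6021, -0.011, 0.022]
eef_rot: [0.0, 0.138, 0.99, -0.0]
ft_force: [-0.1, 0.5, -0.0]
opening: 0.696
gripper_force: 0.0
```

Request:
apply_moves:
  steps:
    - [0, 0, -0.03, 0, -0.4]
    - [0, 0, 0, 0, -0.4]
    - [0, 0, 0, 0, -0.4]

```text
time: 5.65
ee_pos: [0.6021, -0.0109, 0.0237]
eef_rot: [0.0, 0.138, 0.99, 0.0]
ft_force: [0.0, 0.3, 0.3]
opening: 0.702
gripper_force: 0.0
```

Run:
```python
from h import *
for i in range(4):
    s=bot.sense();P,im=cloud('wrist');print(s['time'],s['ee_pos'],s['ft_force'])
H=near(P,s['ee_pos'][:2],.06,.003,.05);Q=near(P,s['ee_pos'][:2],.027,.008,.02);print(circ(Q),Q.mean(0))
for sg in (1,-1):
    G=H[(np.hypot(H[:,0]-.603,H[:,1]+.011)>.026)&(sg*(H[:,1]+.011)>0)];print(len(G),np.percentile(G[:,2],[0,2,5,10]),G[G[:,2]<.012].mean(0))
```

```text
5.65 [ 0.6021 -0.0109  0.0237] [0.0329 0.3144 0.2822]
5.7 [ 0.6021 -0.0109  0.0237] [-0.0214  0.2608  0.142 ]
5.75 [ 0.602  -0.0109  0.0236] [ 0.1625  0.0094 -0.1389]
5.8 [ 0.602  -0.0109  0.0236] [ 0.2146 -1.1019 -0.4132]
(array([ 0.603 , -0.0111]), 0.023262234404683113) [ 0.6013 -0.0109  0.0118]
2548 [0.0093 0.0125 0.0149 0.0177] [0.6093 0.017  0.0108]
2538 [0.0093 0.0121 0.0148 0.0177] [ 0.5926 -0.0405  0.0109]
```

Tips are at about 9 mm and will swing to about 6.5 mm on closing. Closing now.

Request:
apply_moves:
  steps:
    - [0, 0, 0, 0, -0.1]
    - [0, 0, 0, 0, 0.1]
    - [0, 0, 0, 0, 0.2]
    - [0, 0, 0, 0, 0.3]
    - [0, 0, 0, 0, 0.3]
    - [0, 0, 0, 0, 0.3]
    - [0, 0, 0, 0, 0.3]
  force: 40

```text
time: 6.55
ee_pos: [0.602, -0.0109, 0.024]
eef_rot: [0.0, 0.138, 0.99, 0.0]
ft_force: [-2.2, 0.5, 4.1]
opening: 0.51
gripper_force: 40.1
```

Request:
apply_moves:
  steps:
    - [0, 0, -0.1, 0, 0.3]
    - [0, 0, -0.3, 0, 0.3]
    - [0, 0, -0.5, 0, 0.3]
    - [0, 0, -0.5, 0, 0.3]
    - [0, 0, -0.4, 0, 0.3]
    - [0, 0, -0.2, 0, 0.3]
    - [0.01, -0.2, 0, 0, 0.3]
    - [0.02, -0.45, 0, 0, 0.3]
    - [0.02, -0.5, 0, 0, 0.3]
    - [0.02, -0.5, 0, 0, 0.3]
    - [0.02, -0.5, 0, 0, 0.3]
    - [0.02, -0.5, 0, 0, 0.3]
    - [0.02, -0.5, 0, 0, 0.3]
    - [0.02, -0.5, 0, 0, 0.3]
    - [0, -0.5, 0, 0, 0.3]
    - [0, -0.5, 0, 0, 0.3]
    - [0, -0.3, 0, 0, 0.3]
    - [0, 0, 0, 0, 0.3]
    - [0, 0, 0, 0, 0.3]
    - [0, 0, 0, 0, 0.3]

```text
time: 8.55
ee_pos: [0.5275, -0.2452, 0.1232]
eef_rot: [-0.0, 0.137, 0.991, 0.001]
ft_force: [-0.6, 0.5, 0.1]
opening: 0.508
gripper_force: 40.8
```

Run:
```python
from h import *
s=bot.sense();print(s['time'],s['ee_pos'],s['eef_rot'],s['opening'],s['ft_force'],s['gripper_force'])
P,im=cloud('wrist');cv2.imwrite('pics/w3.png',im[:,:,::-1])
e=s['ee_pos'];Q=near(P,e[:2],.024,e[2]-.03,e[2]-.006);print(Q.mean(0),np.percentile(Q[:,2],[1,50,99]));
A=np.c_[Q[:,:2]-e[:2],np.ones(len(Q))];print('tilt',np.linalg.lstsq(A,Q[:,2],rcond=None)[0])
D=near(P,(0.529,-.2475),.06,.05,.075);zt=np.percentile(D[:,2],80);F=near(P,(0.529,-.2475),.028,.055,zt-.003);print(zt,len(F),F.mean(0) if len(F) else 0)
```

```text
8.55 [ 0.5275 -0.2452  0.1232] [-0.0002  0.1369  0.9906  0.0005] 0.5081527171491083 [-0.6078  0.4632  0.1246] 40.78634440898895
[ 0.5259 -0.2457  0.1106] [0.102  0.1109 0.1145]
tilt [ 0.0473 -0.0106  0.1107]
0.06830689744457828 1911 [ 0.5164 -0.2407  0.0629]
```

View pics/w3.png

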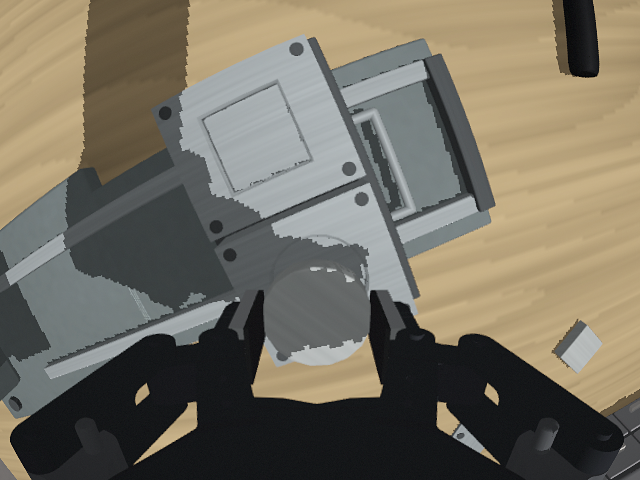

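The disc is held level at (317,312) and the cavity's far rim shows at (322,237). I'll fit both circles precisely from this one view.

```bash
cat >> h.py <<'E'
from scipy.optimize import least_squares
def edgefit(Q,c0,R,angs):
    a=np.arctan2(Q[:,1]-c0[1],Q[:,0]-c0[0]);r=np.hypot(Q[:,0]-c0[0],Q[:,1]-c0[1]);E=[]
    for t in np.radians(angs):
        k=np.abs((a-t+np.pi)%(2*np.pi)-np.pi)<np.radians(4)
        if k.sum()>3: E.append(Q[k][np.argsort(r[k])[int(.97*k.sum())],:2])
    E=np.array(E);f=least_squares(lambda p:np.hypot(E[:,0]-p[0],E[:,1]-p[1])-R,c0,loss='soft_l1',f_scale=.0005)
    return f.x,np.abs(f.fun).mean(),len(E)
E
python3 - <<'E'
from h import *
s=bot.sense();e=s['ee_pos'];P,im=cloud('wrist');c=np.array([.529,-.247])
F=near(P,c,.030,.058,.0655)
for a0,a1 in((130,250),(120,230),(100,230)): print('cav',edgefit(F,c,.0245,range(a0,a1,8)))
zt=e[2]-.0125
Q=near(P,e[:2],.028,zt-.003,zt+.003)
R=np.array([[-.962,.273],[.273,.962]]) # rows tool x,y
q=(Q[:,:2]-e[:2])@R.T
d=Q[np.abs(q[:,1])<.018];A=np.c_[d[:,:2]-e[:2],np.ones(len(d))];print('plane',np.linalg.lstsq(A,d[:,2],rcond=None)[0],len(d))
yaw=np.degrees(np.arctan2(.273,-.962))
print('disc',edgefit(Q,e[:2],.023,list(np.arange(yaw-50,yaw+51,8))),edgefit(Q,e[:2],.023,list(np.arange(yaw-50,yaw+51,8))+list(np.arange(yaw+130,yaw+231,8))), 'tcp',e)
E
```

```text
cav (array([ 0.5303, -0.2459]), np.float64(0.0001646975100519643), 15)
cav (array([ 0.5304, -0.2459]), np.float64(0.00014180588826766014), 14)
cav (array([ 0.5303, -0.2458]), np.float64(0.00013402885220287005), 17)
plane [ 0.0053 -0.001   0.111 ] 7853
disc (array([ 0.5288, -0.2467]), np.float64(0.00010346081094566472), 13) (array([ 0.5282, -0.2467]), np.float64(0.0006440932390199371), 26) tcp [ 0.5276 -0.2452  0.1232]
```

Request:
apply_moves:
  steps:
    - [-0.035, 0.015, 0.2, 0, 0.3]
    - [0, 0, 0.2, 0, 0.3]
    - [0, 0, 0.12, 0, 0.3]
    - [0, 0, 0, 0, 0.3]
    - [0, 0, 0, 0, 0.3]
    - [0, 0, 0, 0, 0.3]

```text
time: 9.25
ee_pos: [0.5291, -0.2469, 0.0977]
eef_rot: [0.0, 0.138, 0.99, -0.0]
ft_force: [-0.4, 0.2, -1.3]
opening: 0.513
gripper_force: 40.8
```

```bash
cat > m.py <<'E'
from h import *
s=bot.sense();e=s['ee_pos'];P,im=cloud('wrist');c=np.array([.529,-.247]);print(s['time'],e,s['ft_force'])
F=near(P,c,.030,.058,.0655);print(len(F))
for a0,a1 in((130,250),(120,230),(150,220)): print('cav',edgefit(F,c,.0245,range(a0,a1,6)))
zt=e[2]-.0125
Q=near(P,e[:2],.028,zt-.003,zt+.003)
yaw=np.degrees(np.arctan2(.273,-.962))
for w in (40,55): print('disc',edgefit(Q,e[:2],.023,list(np.arange(yaw-w,yaw+w+1,6))))
m=np.array(bot.camera_model('wrist')['cam_to_world']);print('cam',m[:3,3],m[:3,2])
cv2.imwrite('pics/w4.png',im[:,:,::-1])
E
python3 m.py
```

```text
9.25 [ 0.5291 -0.2469  0.0977] [-0.4197  0.2185 -1.308 ]
1424
cav (array([ 0.5302, -0.246 ]), np.float64(0.00013953347429429991), 19)
cav (array([ 0.5301, -0.2459]), np.float64(0.00013150121726244584), 19)
cav (array([ 0.5302, -0.2462]), np.float64(0.0001003522647921402), 12)
disc (array([ 0.5303, -0.2483]), np.float64(0.00010087336661896344), 14)
disc (array([ 0.5303, -0.2485]), np.float64(0.00012115845786059434), 19)
cam [ 0.4654 -0.2299  0.2215] [ 0.2497 -0.071  -0.9657]
```

View pics/w4.png

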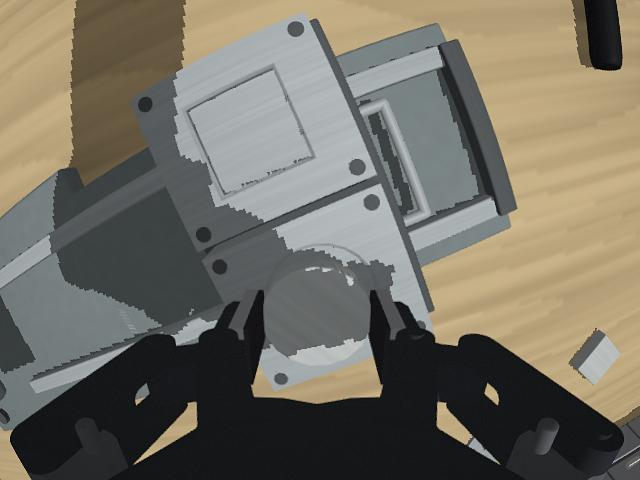

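The disc sits about 2 mm right (−y) of the cavity rim, whose top shows at (325,245). I'll correct that and re-measure.

Request:
apply_moves:
  steps:
    - [0.034, 0.032, 0.04, 0, 0.3]
    - [0, 0, 0, 0, 0.3]
    - [0, 0, 0, 0, 0.3]
    - [0, 0, 0, 0, 0.3]

```text
time: 9.7
ee_pos: [0.5278, -0.2447, 0.0956]
eef_rot: [0.0, 0.138, 0.99, -0.0]
ft_force: [-0.0, -0.2, -0.7]
opening: 0.51
gripper_force: 40.8
```

```bash
python3 m.py
python3 - <<'E'
from h import *
e=bot.sense()['ee_pos']
for c in ['scene','side']:
    P,im=cloud(c)
    Q=near(P,e[:2],.030,.0755,.0885); print(c,e,len(Q),Q[:,2].mean(),np.percentile(Q[:,:2],[3,50,97],axis=0))
E
```

```text
9.7 [ 0.5278 -0.2447  0.0956] [-0.0478 -0.2147 -0.6574]
888
cav (array([ 0.53  , -0.2459]), np.float64(0.00014774132914921345), 20)
cav (array([ 0.5301, -0.2458]), np.float64(0.00014511976417041282), 19)
cav (array([ 0.5301, -0.2459]), np.float64(0.00013902701688882387), 12)
disc (array([ 0.529 , -0.2462]), np.float64(8.429667665268485e-05), 14)
disc (array([ 0.529 , -0.2463]), np.float64(0.0001297548854557831), 19)
cam [ 0.4641 -0.2278  0.2193] [ 0.2493 -0.0708 -0.9658]
scene [ 0.5278 -0.2447  0.0956] 235 0.08241389045979863 [[ 0.5131 -0.2657]
 [ 0.5347 -0.2463]
 [ 0.5539 -0.2261]]
side [ 0.5278 -0.2447  0.0956] 103 0.08350194070096444 [[ 0.5089 -0.2668]
 [ 0.5183 -0.2434]
 [ 0.5403 -0.224 ]]
```

Request:
apply_moves:
  steps:
    - [0, 0, 0.03, 0, 0.3]
    - [0, 0, 0.03, 0, 0.3]
    - [0, 0, 0.03, 0, 0.3]
    - [0, 0, 0.03, 0, 0.3]
    - [0, 0, 0, 0, 0.3]
    - [0, 0, 0, 0, 0.3]

```text
time: 10.45
ee_pos: [0.5277, -0.2447, 0.0894]
eef_rot: [-0.0, 0.138, 0.99, 0.0]
ft_force: [-0.2, -0.2, -0.5]
opening: 0.505
gripper_force: 40.8
```

Request:
apply_moves:
  steps:
    - [0, 0, 0.02, 0, 0.3]
    - [0, 0, 0.02, 0, 0.3]
    - [0, 0, 0, 0, 0.3]
    - [0, 0, 0, 0, 0.3]

```text
time: 10.85
ee_pos: [0.5277, -0.2447, 0.0875]
eef_rot: [-0.0, 0.138, 0.99, 0.0]
ft_force: [0.6, -0.4, -0.6]
opening: 0.511
gripper_force: 40.8
```

Request:
apply_moves:
  steps:
    - [0, 0, 0.01, 0, 0.3]
    - [0, 0, 0.01, 0, 0.3]
    - [0, 0, 0, 0, 0.3]
    - [0, 0, 0, 0, 0.3]

```text
time: 11.25
ee_pos: [0.5278, -0.2448, 0.087]
eef_rot: [0.0, 0.138, 0.99, 0.0]
ft_force: [-1.9, 1.1, 5.4]
opening: 0.51
gripper_force: 41.4
```

Contact at exactly floor height (0.087 − 0.024 = 0.063). Release gently and retreat upward.

Request:
apply_moves:
  steps:
    - [0, 0, 0, 0, -0.1]
    - [0, 0, 0, 0, -0.3]
    - [0, 0, 0, 0, -0.5]
    - [0, 0, 0, 0, -0.5]
    - [0, 0, -0.2, 0, -0.5]
    - [0, 0, -0.4, 0, -0.5]
    - [0, 0, -0.6, 0, -0.5]
    - [0, 0, -0.6, 0, -0.5]
    - [0, 0, -0.6, 0, -0.5]
    - [0, 0, 0, 0, -0.5]
    - [0, 0, 0, 0, -0.5]

```text
time: 12.35
ee_pos: [0.5281, -0.2447, 0.2076]
eef_rot: [0.001, 0.138, 0.99, 0.0]
ft_force: [-1.1, -0.4, 0.5]
opening: 0.745
gripper_force: 0.0
```

Run:
```python
from h import *
s=bot.sense();print(s['time'],s['ee_pos'],s['opening'],s['ft_force'])
P,im=cloud('wrist');cv2.imwrite('pics/w5.png',im[100:400,150:550,::-1])
Q=near(P,(.529,-.246),.03,.0715,.08);print(circ(Q),len(Q));A=np.c_[Q[:,:2]-Q[:,:2].mean(0),np.ones(len(Q))];print(np.linalg.lstsq(A,Q[:,2],rcond=None)[0])
D=near(P,(.529,-.246),.045,.06,.071);print(np.median(D[:,2]))
```

```text
12.35 [ 0.5281 -0.2447  0.2076] 0.7451216812888346 [-1.1285 -0.3904  0.5141]
(array([ 0.5289, -0.2463]), 0.023232214152812958) 3063
[ 0.0056 -0.0022  0.0748]
0.0677794905041556
```

View pics/w5.png

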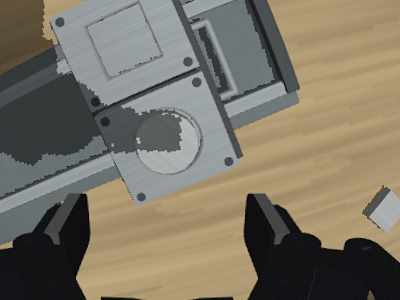

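Blank is seated: 7 mm proud, level, with an even gap around it at crop (168,141). Next is the handwheel handle.

Request:
apply_moves:
  steps:
    - [0.1, 0.25, -0.7, 0, -0.3]
    - [0.26, 0.63, -0.7, 0, -0.3]
    - [0.26, 0.63, -0.6, 0, -0.3]
    - [0.26, 0.63, 0, 0, -0.3]
    - [0.26, 0.63, 0, 0, -0.3]
    - [0.26, 0.63, 0, 0, -0.3]
    - [0.26, 0.63, 0, 0, -0.3]
    - [0.26, 0.63, 0, 0, -0.3]
    - [0.26, 0.63, 0, 0, -0.3]
    - [0.26, 0.63, 0, 0, -0.3]
    - [0.26, 0.63, 0, 0, -0.3]
    - [0.26, 0.63, 0, 0, -0.3]
    - [0.26, 0.63, 0, 0, -0.3]
    - [0.26, 0.63, 0, 0, -0.3]
    - [0.26, 0.63, 0, 0, -0.3]
    - [0.26, 0.63, 0, 0, -0.3]
    - [0.2, 0.3, 0, 0, -0.3]
    - [0, 0, 0, 0, -0.3]
    - [0, 0, 0, 0, -0.3]

```text
time: 14.3
ee_pos: [0.4621, 0.2929, 0.3052]
eef_rot: [-0.001, 0.138, 0.99, -0.001]
ft_force: [-0.2, -0.6, -0.2]
opening: 0.651
gripper_force: 0.0
```

```bash
cat > hm.py <<'E'
from h import *
s=bot.sense();print(s['time'],s['ee_pos'],s['eef_rot'],s['opening'],s['ft_force'])
pic('wrist','w6')
for c in ['wrist','scene','side']:
    for q in ['handle_mid','wheel_centre']: print(c,q,[(np.array(r['xyz']),round(r['p'],2)) for r in bot.mark_of(c,q)[:1]])
for c in ['wrist','scene','side']:
    P,im=cloud(c)
    for xy in [(.462,.2955)]:
        Q=near(P,xy,.022,.180,.235)
        if len(Q)<5: continue
        zt=np.percentile(Q[:,2],95);T=Q[Q[:,2]>zt-.004]
        print(c,'handle top',zt,len(Q),'circ',circ(T) if len(T)>3 else 0,T.mean(0))
    W=P[(np.hypot(P[...,0]-.513,P[...,1]-.281)<.075)&(np.hypot(P[...,0]-.513,P[...,1]-.281)>.035)&(P[...,2]>.16)&(P[...,2]<.176)]
    if len(W)>10:
        f=least_squares(lambda p:np.maximum(np.abs(np.hypot(W[:,0]-p[0],W[:,1]-p[1])-.055)-.004,0),[.513,.281],loss='soft_l1',f_scale=.002);print(c,'wheel',f.x,len(W),np.percentile(W[:,2],95))
E
python3 hm.py
```

```text
14.3 [0.4621 0.2929 0.3052] [-0.0007  0.1379  0.9904 -0.0011] 0.6511998120956082 [-0.1646 -0.5659 -0.2278]
wrist handle_mid [(array([0.4587, 0.2925, 0.2019]), 0.6)]
wrist wheel_centre [(array([0.5121, 0.284 , 0.1626]), 0.91)]
scene handle_mid [(array([0.4642, 0.2928, 0.2099]), 0.58)]
scene wheel_centre [(array([0.5138, 0.2787, 0.165 ]), 0.93)]
side handle_mid [(array([0.4628, 0.2979, 0.2033]), 0.58)]
side wheel_centre [(array([0.5131, 0.2785, 0.163 ]), 0.72)]
wrist handle top 0.22567081318856125 1184 circ (array([0.4597, 0.295 ]), 0.008938798680901527) [0.4593 0.2952 0.2244]
wrist wheel [0.5108 0.2803] 5729 0.1714685667267147
scene handle top 0.2255464654328433 134 circ (array([0.4639, 0.2964]), 0.008821607567369938) [0.4637 0.2965 0.2241]
scene wheel [0.5159 0.2805] 730 0.17312561271913696
side handle top 0.22640387764681064 98 circ (array([0.4619, 0.2939]), 0.008071365766227245) [0.4616 0.2926 0.2261]
side wheel [0.514  0.2762] 405 0.17361871220152364
```

View pics/w6.png

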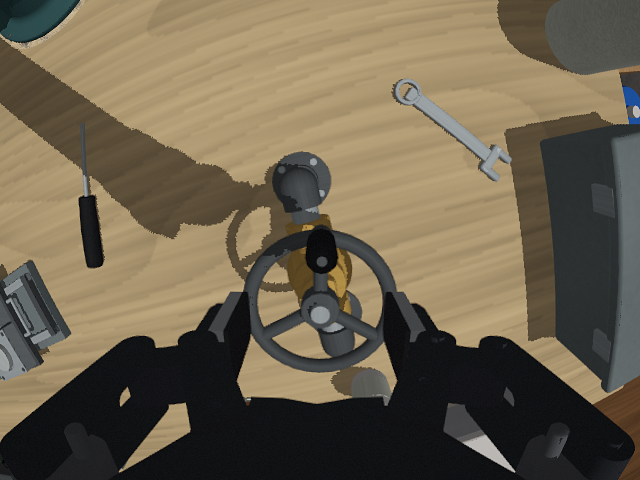

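The handle's top is at (320,250), the hub at (318,315), and the fingers straddle the wheel at the sides. I'll descend over the handle and close.

Request:
apply_moves:
  steps:
    - [0.042, 0.032, 0.3, 0, -0.3]
    - [0, 0, 0.5, 0, -0.3]
    - [0, 0, 0.5, 0, -0.3]
    - [0, 0, 0.5, 0, -0.3]
    - [0, 0, 0.24, 0, -0.3]
    - [0, 0, 0, 0, -0.3]
    - [0, 0, 0, 0, 0.2]
    - [0, 0, 0, 0, 0.4]
    - [0, 0, 0, 0, 0.7]
    - [0, 0, 0, 0, 0.8]
    - [0, 0, 0, 0, 0.8]
    - [0, 0, 0, 0, 0.8]
    - [0, 0, 0, 0, 0.8]
  force: 50

```text
time: 16.1
ee_pos: [0.4615, 0.2961, 0.206]
eef_rot: [0.001, 0.138, 0.99, 0.001]
ft_force: [-0.9, -0.0, 6.3]
opening: 0.214
gripper_force: 48.9
```

Handle gripped. I'll start with a quarter turn clockwise, then refine the wheel centre.

Request:
apply_moves:
  steps:
    - [-0.05, 0.34, 0, 0, 0.8]
    - [-0.16, 0.31, 0, 0, 0.8]
    - [-0.24, 0.24, 0, 0, 0.8]
    - [-0.31, 0.16, 0, 0, 0.8]
    - [-0.34, 0.05, 0, 0, 0.8]
    - [0, 0, 0, 0, 0.8]
    - [0, 0, 0, 0, 0.8]

```text
time: 16.8
ee_pos: [0.5314, 0.3326, 0.206]
eef_rot: [0.002, 0.139, 0.99, 0.001]
ft_force: [3.4, -1.8, 5.2]
opening: 0.216
gripper_force: 49.6
```

Run:
```python
from h import *
s=bot.sense();print(s['time'],s['ee_pos'],s['eef_rot'],s['opening'],s['ft_force'],s['ft_torque'])
```

```text
16.8 [0.5314 0.3326 0.206 ] [0.0023 0.1389 0.9903 0.0005] 0.21559417245591375 [ 3.3906 -1.7706  5.2433] [-0.5774 -0.6686  0.0465]
```

Before approaching the hard stop I want the arm's lateral stiffness, which sets how far a step may safely overrun. I'll push 2 mm radially, where the wheel is rigid.

Request:
apply_moves:
  steps:
    - [0, 0.04, 0, 0, 0.8]
    - [0, 0, 0, 0, 0.8]
    - [0, 0, 0, 0, 0.8]

```text
time: 17.1
ee_pos: [0.5312, 0.3329, 0.206]
eef_rot: [0.002, 0.139, 0.99, -0.001]
ft_force: [2.0, -8.0, 7.6]
opening: 0.214
gripper_force: 49.9
```

Stiffness is about 3.5 N/mm, so an 18° (17 mm) step can overrun at most about 60 N. I'll advance 18° at a time, watching the force.

Request:
apply_moves:
  steps:
    - [-0.17, -0.05, 0, 0, 0.8]
    - [-0.17, -0.04, 0, 0, 0.8]
    - [0, 0, 0, 0, 0.8]

```text
time: 17.4
ee_pos: [0.5444, 0.3264, 0.206]
eef_rot: [-0.0, 0.138, 0.99, 0.0]
ft_force: [-1.3, -3.3, 9.0]
opening: 0.219
gripper_force: 49.9
```

Request:
apply_moves:
  steps:
    - [-0.16, -0.07, -0.02, 0, 0.8]
    - [-0.15, -0.09, 0, 0, 0.8]
    - [0, 0, 0, 0, 0.8]

```text
time: 17.7
ee_pos: [0.557, 0.315, 0.206]
eef_rot: [-0.0, 0.138, 0.99, 0.001]
ft_force: [-2.0, -0.6, 4.8]
opening: 0.219
gripper_force: 49.6
```

Next is 126→144°: (−.243, −.243).

Request:
apply_moves:
  steps:
    - [-0.13, -0.11, -0.01, 0, 0.8]
    - [-0.11, -0.13, 0, 0, 0.8]
    - [0, 0, 0, 0, 0.8]

```text
time: 18.0
ee_pos: [0.5659, 0.2993, 0.2061]
eef_rot: [0.0, 0.138, 0.99, 0.0]
ft_force: [-0.6, 0.9, 2.4]
opening: 0.218
gripper_force: 49.3
```

Request:
apply_moves:
  steps:
    - [-0.09, -0.15, 0, 0, 0.8]
    - [-0.07, -0.16, 0, 0, 0.8]
    - [0, 0, 0, 0, 0.8]

```text
time: 18.3
ee_pos: [0.5692, 0.2815, 0.2061]
eef_rot: [0.0, 0.139, 0.99, -0.0]
ft_force: [-0.1, 0.2, 3.1]
opening: 0.219
gripper_force: 49.3
```

Request:
apply_moves:
  steps:
    - [-0.04, -0.17, 0, 0, 0.8]
    - [-0.01, -0.17, 0, 0, 0.8]
    - [0, 0, 0, 0, 0.8]

```text
time: 18.6
ee_pos: [0.5687, 0.2774, 0.2064]
eef_rot: [0.004, 0.135, 0.991, 0.009]
ft_force: [14.3, 27.5, -15.4]
opening: 0.218
gripper_force: 49.9
```

Stop reached, with the force rising to 31 N after only 4 mm of travel. I'll relax the push to a light one and read the shut position.

Request:
apply_moves:
  steps:
    - [0.02, 0.09, 0, 0, 0.8]
    - [0, 0.09, 0, 0, 0.8]
    - [0, 0, 0, 0, 0.8]
    - [0, 0, 0, 0, 0.8]

```text
time: 19.0
ee_pos: [0.5691, 0.2781, 0.2062]
eef_rot: [0.002, 0.137, 0.991, 0.003]
ft_force: [3.7, 10.5, -2.1]
opening: 0.217
gripper_force: 51.1
```

Run:
```python
from h import *
for i in range(3):
    s=bot.sense();P,im=cloud('wrist')
    print(s['time'],s['ee_pos'],s['eef_rot'],s['ft_force'],s['q'][6])
cv2.imwrite('pics/w7.png',im[:,:,::-1])
```

```text
19.0 [0.5691 0.2781 0.2062] [0.0016 0.1369 0.9906 0.0026] [ 3.695  10.4563 -2.0967] 0.841278235693881
19.05 [0.569  0.2781 0.2062] [0.0016 0.1369 0.9906 0.0027] [ 4.1537 10.402  -2.166 ] 0.8412992167468938
19.1 [0.5691 0.2781 0.2062] [0.0017 0.1369 0.9906 0.0027] [ 4.2725  9.0136 -2.7618] 0.8412893693755193
```

View pics/w7.png

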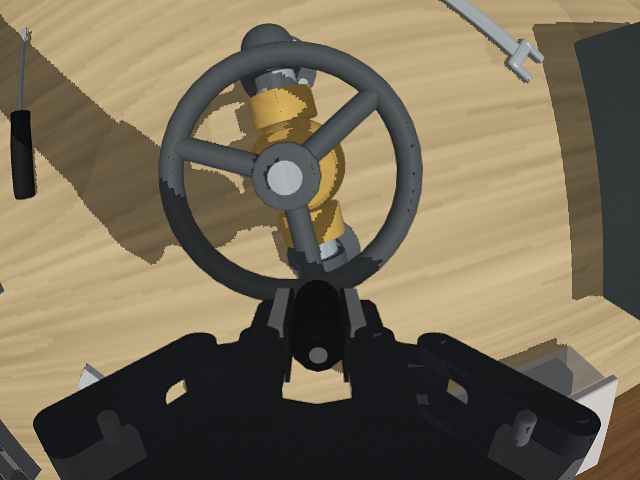

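The wheel is shut with the handle pinched at (318,320), nothing touches the hub at (285,178), and the shut TCP is (0.5691, 0.2781). Next I'll compute the rows for one counterclockwise turn.

Run:
```python
import numpy as np
p=np.radians(166.4-18*np.arange(21));c=np.round(1.1*np.c_[np.cos(p),np.sin(p)],2);print(np.round(np.diff(c,axis=0),2).tolist())
```

```text
[[0.13, 0.32], [0.23, 0.26], [0.29, 0.18], [0.34, 0.08], [0.34, -0.03], [0.32, -0.13], [0.26, -0.23], [0.18, -0.29], [0.08, -0.34], [-0.03, -0.34], [-0.13, -0.32], [-0.23, -0.26], [-0.29, -0.18], [-0.34, -0.08], [-0.34, 0.03], [-0.32, 0.13], [-0.26, 0.23], [-0.18, 0.29], [-0.08, 0.34], [0.03, 0.34]]
```

Request:
apply_moves:
  steps:
    - [0.14, 0.38, 0, 0, 0.8]
    - [0.23, 0.26, 0, 0, 0.8]
    - [0.29, 0.18, 0, 0, 0.8]
    - [0.34, 0.08, 0, 0, 0.8]
    - [0.34, -0.03, 0, 0, 0.8]
    - [0.32, -0.13, 0, 0, 0.8]
    - [0.26, -0.23, 0, 0, 0.8]
    - [0.18, -0.29, 0, 0, 0.8]
    - [0.08, -0.34, 0, 0, 0.8]
    - [-0.03, -0.34, 0, 0, 0.8]
    - [-0.13, -0.32, 0, 0, 0.8]
    - [0, 0, 0, 0, 0.8]

```text
time: 20.35
ee_pos: [0.4623, 0.2618, 0.2061]
eef_rot: [0.002, 0.14, 0.99, -0.0]
ft_force: [5.4, -3.2, -0.5]
opening: 0.221
gripper_force: 51.5
```

Request:
apply_moves:
  steps:
    - [-0.23, -0.26, 0, 0, 0.8]
    - [-0.29, -0.18, 0, 0, 0.8]
    - [-0.34, -0.08, 0, 0, 0.8]
    - [-0.34, 0.03, 0, 0, 0.8]
    - [-0.32, 0.13, 0, 0, 0.8]
    - [-0.26, 0.23, 0, 0, 0.8]
    - [-0.18, 0.29, 0, 0, 0.8]
    - [-0.08, 0.34, 0, 0, 0.8]
    - [0.03, 0.34, 0, 0, 0.8]
    - [0, 0, 0, 0, 0.8]

```text
time: 21.35
ee_pos: [0.5691, 0.2789, 0.2061]
eef_rot: [0.001, 0.137, 0.991, 0.0]
ft_force: [2.0, 3.9, 2.5]
opening: 0.218
gripper_force: 51.8
```

Request:
apply_moves:
  steps:
    - [0.13, 0.32, 0, 0, 0.8]
    - [0.23, 0.26, 0, 0, 0.8]
    - [0.29, 0.18, 0, 0, 0.8]
    - [0.34, 0.08, 0, 0, 0.8]
    - [0.34, -0.03, 0, 0, 0.8]
    - [0.32, -0.13, 0, 0, 0.8]
    - [0.26, -0.23, 0, 0, 0.8]
    - [0.18, -0.29, 0, 0, 0.8]
    - [0.08, -0.34, 0, 0, 0.8]
    - [-0.03, -0.34, 0, 0, 0.8]
    - [-0.13, -0.32, 0, 0, 0.8]
    - [-0.23, -0.26, 0, 0, 0.8]
    - [-0.29, -0.18, 0, 0, 0.8]
    - [-0.34, -0.08, 0, 0, 0.8]
    - [-0.34, 0.03, 0, 0, 0.8]
    - [-0.32, 0.13, 0, 0, 0.8]
    - [-0.26, 0.23, 0, 0, 0.8]
    - [-0.18, 0.29, 0, 0, 0.8]
    - [-0.08, 0.34, 0, 0, 0.8]
    - [0, 0, 0, 0, 0.8]

```text
time: 23.35
ee_pos: [0.5661, 0.2621, 0.2061]
eef_rot: [0.001, 0.138, 0.99, 0.0]
ft_force: [2.3, 3.9, 2.5]
opening: 0.216
gripper_force: 51.9
```

Request:
apply_moves:
  steps:
    - [0.02, 0.16, 0, 0, 0.8]
    - [0.01, 0.17, 0, 0, 0.8]
    - [0, 0, 0, 0, 0.8]
    - [0, 0, 0, 0, 0.8]

```text
time: 23.75
ee_pos: [0.5689, 0.276, 0.2062]
eef_rot: [0.001, 0.139, 0.99, -0.0]
ft_force: [2.6, -2.0, 3.5]
opening: 0.218
gripper_force: 51.9
```

Run:
```python
from h import *
for i in range(3):
    s=bot.sense();P,im=cloud('wrist')
    print(s['time'],s['ee_pos'],s['eef_rot'],s['ft_force'],s['opening'])
cv2.imwrite('pics/w8.png',im[:,:,::-1])
a=cv2.imread('pics/w7.png',0);b=cv2.imread('pics/w8.png',0)
for r in [(240,120,100,110),(150,40,280,140),(340,70,60,60)]:
    x,y,w,h=r;print(cv2.phaseCorrelate(np.float32(a[y:y+h,x:x+w]),np.float32(b[y:y+h,x:x+w]),cv2.createHanningWindow((w,h),cv2.CV_32F)))
cv2.imwrite('pics/cmp.png',np.hstack([a[:380,120:480],b[:380,120:480]]))
```

```text
23.75 [0.5689 0.276  0.2062] [ 0.0007  0.1386  0.9904 -0.0003] [ 2.6198 -1.9693  3.5408] 0.21799179859784396
23.8 [0.5689 0.2759 0.2062] [ 0.0007  0.1386  0.9903 -0.0003] [ 3.5553 -1.6707  3.1811] 0.22088669034980093
23.85 [0.5689 0.276  0.2062] [ 0.0007  0.1386  0.9904 -0.0003] [ 3.3676 -1.3145  2.3449] 0.21443981684498967
((5.107573904302278, -1.0535682409050011), 0.8535055252710978)
((4.013561603093308, -0.5808625721602709), 0.641982232818357)
((8.17665932156385, 2.3037023773721614), 0.5759783556726243)
```

View pics/cmp.png

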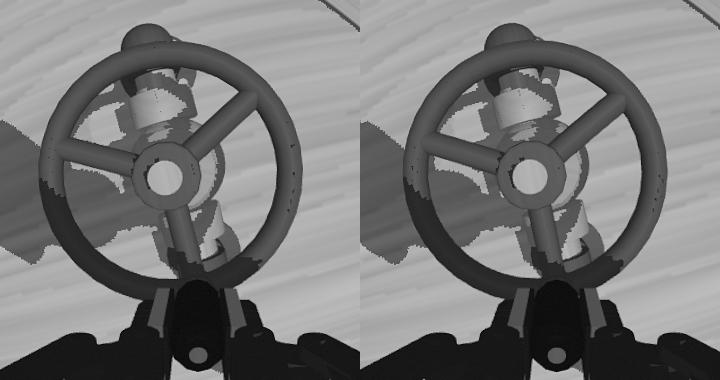

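Two turns less about 2.4 mm: the view matches the shut one, with the wheel slightly short. Trimming.

Request:
apply_moves:
  steps:
    - [0, 0.03, 0, 0, 0.8]
    - [0, 0.03, 0, 0, 0.8]
    - [0, 0, 0, 0, 0.8]
    - [0, 0, 0, 0, 0.8]
    - [0, 0, 0, 0, 0.8]

```text
time: 24.4
ee_pos: [0.5692, 0.2798, 0.2061]
eef_rot: [0.0, 0.138, 0.99, -0.0]
ft_force: [0.9, -4.5, 4.8]
opening: 0.216
gripper_force: 52.1
```

Request:
apply_moves:
  steps:
    - [0, -0.02, 0, 0, 0.8]
    - [0, -0.02, 0, 0, 0.8]
    - [0, 0, 0, 0, 0.8]
    - [0, 0, 0, 0, 0.8]
    - [0, 0, 0, 0, 0.8]

```text
time: 24.9
ee_pos: [0.5691, 0.2797, 0.2062]
eef_rot: [0.001, 0.138, 0.99, 0.001]
ft_force: [5.3, 1.4, 1.4]
opening: 0.213
gripper_force: 51.8
```

Request:
apply_moves:
  steps:
    - [0, -0.02, 0, 0, 0.8]
    - [0, -0.015, 0, 0, 0.8]
    - [0, 0, 0, 0, 0.8]
    - [0, 0, 0, 0, 0.8]
    - [0, 0, 0, 0, 0.8]

```text
time: 25.4
ee_pos: [0.569, 0.279, 0.2062]
eef_rot: [0.001, 0.137, 0.991, 0.002]
ft_force: [7.0, 3.6, -0.7]
opening: 0.22
gripper_force: 51.6
```

Request:
apply_moves:
  steps:
    - [-0.02, -0.016, 0, 0, 0.8]
    - [0, 0, 0, 0, 0.8]
    - [0, 0, 0, 0, 0.8]
    - [0, 0.02, 0, 0, 0.8]
    - [0, 0, 0, 0, 0.8]
    - [0, 0, 0, 0, 0.8]
    - [0, 0, 0, 0, 0.8]

```text
time: 26.1
ee_pos: [0.5691, 0.2783, 0.2062]
eef_rot: [0.0, 0.137, 0.991, 0.001]
ft_force: [4.4, 2.8, 1.8]
opening: 0.216
gripper_force: 51.8
```

Run:
```python
from h import *
for i in range(3):
    s=bot.sense();P,im=cloud('wrist')
    print(s['time'],s['ee_pos'],s['eef_rot'],s['ft_force'],s['opening'])
cv2.imwrite('pics/w9.png',im[:,:,::-1])
a=cv2.imread('pics/w7.png',0);b=cv2.imread('pics/w9.png',0)
# same-colour spoke/hub region
for r in [(240,120,100,110),(150,40,280,140),(340,70,60,60)]:
    x,y,w,h=r;print(cv2.phaseCorrelate(np.float32(a[y:y+h,x:x+w]),np.float32(b[y:y+h,x:x+w]),cv2.createHanningWindow((w,h),cv2.CV_32F)))
for c in ['scene','side','wrist']:
  P,im=cloud(c);Q=near(P,(.529,-.246),.03,.071,.08);print(c,len(Q),Q[:,2].mean() if len(Q) else 0, bot.mark_of(c,'round_blank')[:1])
```

```text
26.1 [0.5691 0.2783 0.2062] [0.0003 0.1374 0.9905 0.0014] [4.4473 2.812  1.8463] 0.21644961032526286
26.15 [0.5691 0.2782 0.2061] [0.0002 0.1374 0.9905 0.0014] [4.2686 3.5512 2.3904] 0.221086760074492
26.2 [0.5691 0.2782 0.2062] [0.0003 0.1374 0.9905 0.0014] [4.2904 3.2608 1.4513] 0.21685318998582592
((-0.31045463707088317, 0.20869548306826147), 0.9985542442003886)
((0.1613712759194641, 0.4840174285936456), 1.0053351948290696)
((-0.16200202240514372, 0.5965131118414853), 1.0587659409311083)
scene 239 0.07448756079466888 [{'xyz': [0.5332, -0.2447, 0.0648], 'p': 0.77}]
side 231 0.07534460884394639 [{'xyz': [0.5273, -0.2444, 0.0685], 'p': 0.65}]
wrist 0 0 []
```

The view matches the shut view to within half a pixel, and the blank is still seated. I'll ease the residual push, let it settle and check.

Request:
apply_moves:
  steps:
    - [0, 0.012, 0, 0, 0.8]
    - [0, 0, 0, 0, 0.8]
    - [0, 0, 0, 0, 0.8]
    - [0, 0, 0, 0, 0.8]
    - [0, 0, 0, 0, 0.8]
    - [0, 0, 0, 0, 0.8]
    - [0, 0, 0, 0, 0.8]
    - [0, 0, 0, 0, 0.8]

```text
time: 27.35
ee_pos: [0.5691, 0.2771, 0.2061]
eef_rot: [-0.0, 0.138, 0.99, 0.0]
ft_force: [1.5, 3.4, 4.7]
opening: 0.216
gripper_force: 52.1
```

Request:
apply_moves:
  steps:
    - [0, 0.04, 0, 0, 0.8]
    - [0, 0, 0, 0, 0.8]
    - [0, 0, 0, 0, 0.8]
    - [0, 0, 0, 0, 0.8]
    - [0, 0, 0, 0, 0.8]
    - [0, 0, 0, 0, 0.8]
    - [0, 0, 0, 0, 0.8]
    - [0, 0, 0, 0, 0.8]

```text
time: 28.15
ee_pos: [0.5692, 0.2772, 0.2061]
eef_rot: [-0.001, 0.138, 0.99, -0.001]
ft_force: [-1.2, -0.6, 7.5]
opening: 0.217
gripper_force: 52.4
```

Request:
apply_moves:
  steps:
    - [0, 0, 0, 0, 0.8]
    - [0, 0, 0, 0, 0.8]
    - [0, 0, 0, 0, 0.8]
    - [0, 0, 0, 0, 0.8]
    - [0, 0, 0, 0, 0.8]

```text
time: 28.65
ee_pos: [0.5692, 0.2772, 0.2061]
eef_rot: [-0.001, 0.138, 0.99, -0.001]
ft_force: [-1.7, 0.2, 8.1]
opening: 0.214
gripper_force: 52.4
```

Request:
apply_moves:
  steps:
    - [0, 0.04, 0, 0, 0.8]
    - [0, 0, 0, 0, 0.8]
    - [0, 0, 0, 0, 0.8]
    - [0, 0, 0, 0, 0.8]
    - [0, 0, 0, 0, 0.8]
    - [0, 0, 0, 0, 0.8]

```text
time: 29.25
ee_pos: [0.5693, 0.278, 0.206]
eef_rot: [-0.002, 0.139, 0.99, -0.002]
ft_force: [-3.9, -2.8, 8.7]
opening: 0.22
gripper_force: 52.7
```

Request:
apply_moves:
  steps:
    - [0.015, 0, -0.03, 0, 0.8]
    - [0, -0.008, 0, 0, 0.8]
    - [0, 0, 0, 0, 0.8]
    - [0, 0, 0, 0, 0.8]
    - [0, 0, 0, 0, 0.8]
    - [0, 0, 0, 0, 0.8]
    - [0, 0, 0, 0, 0.8]
    - [0, 0, 0, 0, 0.8]

```text
time: 30.05
ee_pos: [0.5691, 0.2801, 0.2063]
eef_rot: [-0.001, 0.138, 0.99, -0.001]
ft_force: [2.8, -3.9, -10.3]
opening: 0.213
gripper_force: 50.4
```

Run:
```python
from h import *
for i in range(10):
    s=bot.sense();im,_=bot.read_camera('wrist')
    if i%3==0: print(s['time'],s['ee_pos'],s['eef_rot'],s['ft_force'],s['opening'])
a=cv2.imread('pics/w7.png',0);b=cv2.cvtColor(im,cv2.COLOR_RGB2GRAY)
for r in [(240,120,100,110),(150,40,280,140),(340,70,60,60)]:
    x,y,w,h=r;print(cv2.phaseCorrelate(np.float32(a[y:y+h,x:x+w]),np.float32(b[y:y+h,x:x+w]),cv2.createHanningWindow((w,h),cv2.CV_32F)))
```

```text
30.05 [0.5691 0.2801 0.2063] [-0.0006  0.138   0.9904 -0.0008] [  2.8131  -3.9495 -10.2984] 0.21291539009039395
30.2 [0.5691 0.2801 0.2064] [-0.0006  0.138   0.9904 -0.0007] [  3.0797  -2.7676 -12.4995] 0.21905773774120973
30.35 [0.5691 0.2802 0.2064] [-0.0006  0.138   0.9904 -0.0007] [  2.802   -5.1255 -12.5623] 0.21802369703123034
30.5 [0.5692 0.2801 0.2064] [-0.0006  0.138   0.9904 -0.0007] [  2.7255  -4.4895 -13.7281] 0.2199728841596924
((-4.4655114985108355, 1.5005663257134216), 0.9671892026265462)
((-2.3116367351656777, 1.990357224697675), 0.6646809778463694)
((-6.089854732187582, -0.7343202681310359), 0.8395261587036981)
```

Request:
apply_moves:
  steps:
    - [0, -0.03, 0.02, 0, 0.8]
    - [0, 0, 0, 0, 0.8]
    - [0, 0, 0, 0, 0.8]
    - [0, 0, 0, 0, 0.8]
    - [0, 0, 0, 0, 0.8]

```text
time: 31.05
ee_pos: [0.5691, 0.28, 0.2064]
eef_rot: [0.0, 0.138, 0.99, 0.001]
ft_force: [4.2, 0.7, -12.9]
opening: 0.216
gripper_force: 50.2
```

Request:
apply_moves:
  steps:
    - [0, 0, 0, 0, 0.8]
    - [0, 0, 0, 0, 0.8]
    - [0, 0, 0, 0, 0.8]
    - [0, 0, 0, 0, 0.8]
    - [0, 0, 0, 0, 0.8]

```text
time: 31.55
ee_pos: [0.5691, 0.28, 0.2064]
eef_rot: [0.0, 0.138, 0.99, 0.001]
ft_force: [4.7, 3.1, -13.7]
opening: 0.215
gripper_force: 50.1
```

Request:
apply_moves:
  steps:
    - [0, -0.02, 0.03, 0, 0.8]
    - [0, 0, 0, 0, 0.8]
    - [0, 0, 0, 0, 0.8]
    - [0, 0, 0, 0, 0.8]

```text
time: 31.95
ee_pos: [0.5692, 0.2793, 0.2062]
eef_rot: [0.001, 0.138, 0.99, 0.001]
ft_force: [1.4, 4.3, -2.0]
opening: 0.22
gripper_force: 51.2
```

Request:
apply_moves:
  steps:
    - [0, 0, 0, 0, 0.8]
    - [0, 0, 0, 0, 0.8]
    - [0, 0, 0, 0, 0.8]

```text
time: 32.25
ee_pos: [0.5692, 0.2787, 0.2061]
eef_rot: [0.0, 0.138, 0.99, 0.001]
ft_force: [-0.1, 4.7, 4.5]
opening: 0.216
gripper_force: 51.9
```

Request:
apply_moves:
  steps:
    - [0, 0.025, 0, 0, 0.8]
    - [0, 0, 0, 0, 0.8]
    - [0, 0, 0, 0, 0.8]
    - [0, 0, 0, 0, 0.8]
    - [0, 0, 0, 0, 0.8]

```text
time: 32.75
ee_pos: [0.5693, 0.2788, 0.2061]
eef_rot: [-0.0, 0.138, 0.99, -0.0]
ft_force: [-2.0, 1.4, 6.3]
opening: 0.214
gripper_force: 52.3
```

```bash
cat > z.py <<'E'
from h import *
for i in range(16):
    s=bot.sense();im,_=bot.read_camera('wrist')
    if i%5==0: print(s['time'],s['ee_pos'],s['eef_rot'],s['ft_force'],s['opening'])
a=cv2.imread('pics/w7.png',0);b=cv2.cvtColor(im,cv2.COLOR_RGB2GRAY)
for r in [(240,120,100,110),(150,40,280,140),(340,70,60,60)]:
    x,y,w,h=r;print(cv2.phaseCorrelate(np.float32(a[y:y+h,x:x+w]),np.float32(b[y:y+h,x:x+w]),cv2.createHanningWindow((w,h),cv2.CV_32F)))
E
python3 z.py
```

```text
32.75 [0.5693 0.2788 0.2061] [-0.      0.1382  0.9904 -0.0002] [-2.0098  1.4164  6.2747] 0.21420856498728996
33.0 [0.5692 0.2788 0.2061] [-0.      0.1382  0.9904 -0.0002] [-1.2101  2.1101  6.592 ] 0.22083816032084833
33.25 [0.5693 0.2788 0.2061] [-0.      0.1382  0.9904 -0.0002] [-1.2716  1.249   6.7193] 0.21238561350313026
33.5 [0.5692 0.2788 0.2061] [-0.      0.1382  0.9904 -0.0002] [-1.8764  1.7096  6.6274] 0.2146545579404397
((-1.6546796520472355, 0.3075450197297087), 0.9512426538467407)
((-0.6086004800468459, 0.5764582287476969), 0.8203930262430215)
((-1.8942548126259098, -0.24031190206856579), 0.9516994354459974)
```

Stable for 0.75 s, with the wheel within about 0.5° of two full turns and the handle held. Handing in.

```bash
python3 -c "
from workcell import bot
print(bot.sign_off())"
```

```text
the job is handed in; nothing more can be done
None
```

The round blank is seated flat in the round cavity. The valve was shut against its stop and backed off two full turns, within about 0.5° by my measurement, and I handed the job in with the handle still pinched.

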